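# Check the kitchen scale and hold its dial shutter open

### The arm

A 6-joint arm with a two-finger parallel gripper is mounted at the origin on the work surface. World frame = base frame: x ahead of the robot, y to its left, z up, the work surface at z = 0. Lengths are in m, angles in rad, forces in N, time in s.
With the tool pointing down it reaches from about 0.35 to 0.975 m from the base axis. Payload 4.9 kg.
Tool frame: the origin (TCP) lies between the finger pads; the fingertips stand 8 mm ahead of it and the grasp point (between the pads) lies 11 mm behind it; z points along the fingers, y is the direction in which the jaws open and shut (so a half turn about z gives the same grasp; the last joint's range is limited). The gripper opens to 85 mm and grips with 20 to 120 N. Pads are 22 mm wide; open, the fingers measure 114 mm over their backs; the gripper's body (76 mm by 85 mm) begins 54 mm behind the grasp point. The pads swing forward as they close: fully open they stand 13 mm farther back than shut.
Start: joints at [1.187, 0.053, 1.613, -0, 1.476, -0.119], TCP at [0.164, 0.603, 0.212] pointing down, gripper open.
Joint ranges: [-3.01, 3.01], [-1.01, 2.22], [0.06, 2.58], [-1.02, 4.17], [0.09, 2.62], [-3.14, 3.14]. Speed limits (rad/s): [2.57, 2.57, 3.14, 3.14, 3.14, 3.14].

### API

Orientations are given as a rotation vector (axis times angle).
In Python, from station import ctrl gives the robot as it stands. The module is installed in compiled form; this text tells all that it offers.
- The arm moves only by the shell command python3 -m creep 'ROWS' [FORCE]. ROWS is JSON, a list of rows, each an object with "hand": the opening, from 0 (shut) to 1 (fully open); "translation": the shift along the tool's x, y, z in cm, a list of three; "delta_rot": the turn, a rotation vector about the tool's x, y, z in degrees, a list of three. A call has 1 to 8 rows; each row shifts and turns the commanded pose from where the row before left it, along the tool's axes as they then stand; what a row does not reach is not made up. A row lasts 1/8 s, in which the tool goes at most 62.5 mm and 10.7 degrees, less where a joint would pass 70% of its speed; a pose out of reach is approached as far as the arm can. A call with a gripper value outside its range is refused whole. The fingers move at their own pace and stop on an object; FORCE is the grip in N (left out, the last holds). Time passes only in rows, so rows that do not move let the fingers close. It gives the time, the measured TCP pose, the force and the opening at its end, in the units of the state.
- ctrl.get_obs(): the state, without advancing time (a new reading comes with each control period).
- ctrl.get_image(name): name is "side" or "top" or "wrist"; returns (picture, depth): 384x512x3 uint8, red, green, blue; 384x512 float32, m along the optical axis (not along the pixel's ray), 0 where there is no reading.
- ctrl.calibration(name): a dict with "fx", "fy", "cx", "cy" (pixels), "dist" ([k1, k2, p1, p2, k3] as OpenCV has them; the pictures are not rectified), "T" (4x4, takes a point from camera to world coordinates). Camera axes: x right, y up, looking along -z (the intrinsics and any distortion apply to the point x, -y, -z); pixel columns grow to the right and rows downward; lengths in m; the calibration is good to about 2 mm. A picture is of the moment at which its call begins: read the wrist's pose just before it. calibration takes no time and is no camera call; for the wrist camera it gives the pose at the moment of the call.
- ctrl.finish_job(): hands the job in, once; it reports no verdict.
The state is a dict: "t": time; "q": joint angles; "dq": joint speeds; "effort": joint torques, N m; "tool_pos": TCP position; "tool_rot": TCP orientation; "contact_force": force on the tool from outside, world axes, zero at the start; "wrist_torque": the same for the moment, N m; "opening": finger opening in m.
Only numpy, scipy, OpenCV 4.12 (cv2) and the standard library are available. Lean on these libraries where they do the work, as an engineer would, in place of code of your own. Each camera call takes 0.05 s, during which the arm holds its last target.

### The job

Check the kitchen scale before baking starts: gently stand the largest of the three steel check weights upright inside the ring in the middle of the pan and let go of it, without ramming the pan down to its stop. Then pull the spring-loaded dial shutter out until its front edge lies on the black band, and finish while still holding it there, so that the dial can be read. Leave the two smaller weights, the loaf tin and the bowl where they are.

Things in the scene. Friction and masses are not known exactly. Their poses are not given: they have to be found in the camera images.
- scale: White kitchen scale, 220 (its x) by 320 (its y) by 70 mm high, fixed to the table. Origin: centre of its underside. Its front (own -x) faces roughly towards the robot. The round pan is on its +y half; the dial deck, with the sliding shutter between two aluminium rails, is on its -y half. Deck 70 mm above the table; the rails (206 mm long in x, 9 mm wide, 113 mm apart centre to centre) rise 9 mm above the deck.
- pan_mid (a point): Centre of the pan's upper surface: a flat steel disc, 140 mm across and 5 mm thick, with a thin ring of 64 to 68 mm diameter drawn round its middle. Unloaded, 107 mm above the table. The pan moves with the point.
- pan (a joint): How far the pan has sunk on its spring, m: 0 unloaded, 0.028 at its bottom stop. Stiffness 500 N/m, damped; the large weight sinks it about 9 mm.
- shutter (a joint): How far the dial shutter is pulled out, m, along the scale's own -x: 0 shut (dial covered), 0.055 when its front edge is on the middle of the black band, 0.078 at the end stop. A spring of 60 N/m pulls it shut, with 2.4 N when shut and 5.7 N at the band; let go, it slides shut. The shutter is a thin aluminium plate 115 mm (x) by 100 mm (y), its top 77 mm above the table.
- knob (a point): Black upright round knob on the shutter near its front edge, 16 mm diameter, 38 mm high. This point: centre of its foot, on the shutter's top face, 77 mm above the table and 15 mm behind the shutter's front edge; when shut it lies at x -15, y -85 mm in the scale's frame. Moves with the shutter; axes parallel to the scale's.
- shutter_edge (a point): Middle of the shutter's front (own -x) edge, on its top face. When shut, at x -30, y -85 mm in the scale's frame.
- mark (a point): Middle of the black band across the dial deck, in front of the shut shutter. The band is 10 mm wide in the scale's x, 96 mm long in its y; at x -85, y -85 mm in the scale's frame, 70 mm above the table.
- weight_large: The largest check weight, about 0.5 kg: steel cylinder 42 mm diameter and 44 mm high, with a small head (18 mm diameter) on a neck on top, 58 mm high in all. Origin: centre of its underside. Stands on the table to the robot's left among two smaller weights.
- weight_mid: Middle check weight, 0.2 kg: same shape, 31 mm diameter, 46 mm high in all. Origin: centre of its underside. Leave it.
- weight_small: Smallest check weight, 0.1 kg: same shape, 24 mm diameter, 40 mm high in all. Origin: centre of its underside. Leave it.
- loaf_tin: Dark steel loaf tin, 110 by 220 mm (132 mm over its rims), 60 mm high, to the right of the scale, its long side roughly along the robot's x. Origin: centre of its underside. Leave it.
- bowl: Steel mixing bowl, 160 mm across, 75 mm high, beyond the weights. Origin: centre of its underside. Leave it.
Not all that is in view belongs to the job. Leave any purple look-alike of the weight_large alone.

How it is judged:
On the way, in this order (a step that is already met when the one before it is completed fails the run):
1. the largest weight stands released inside the ring on the pan, the shutter still shut (horizontal distance between weight_large and pan_mid below 0.013 m and angle between weight_large's own z axis and vertical below 0.08 rad and z of weight_large in the frame of pan_mid between -0.004 and 0.004 m and value of joint pan above 0.005 m and contact force between the fingers and weight_large below 0.1 N and value of joint shutter below 0.015 m), for 0.2 s.
2. the shutter is held by the fingers with its front edge on the black band (value of joint shutter between 0.049 and 0.061 m and contact force between the fingers and shutter above 1 N and velocity of joint shutter between -0.01 and 0.01 m/s and contact force between shutter and weight_large below 0.1 N), for 0.2 s.
At the end, for the whole second after the job is handed in: The largest weight stands upright and released on the pan, its centre within 13 mm of the pan's centre (pan sunk more than 5 mm); the fingers hold the shutter (over 1 N), which is still, 49 to 61 mm out, kept there through the last second (all of step 2 and horizontal distance between weight_large and pan_mid below 0.013 m and angle between weight_large's own z axis and vertical below 0.08 rad and z of weight_large in the frame of pan_mid between -0.004 and 0.004 m and value of joint pan above 0.005 m and contact force between the fingers and weight_large below 0.1 N); the arm keeps its last pose, push and grip.
It fails at once if the pan is rammed down to its bottom stop (value of joint pan above 0.0265 m).
It fails at once if the middle-sized weight is moved more than 20 mm (distance of weight_mid from where it was at the start of the episode above 0.02 m).
It fails at once if the smallest weight is moved more than 20 mm (distance of weight_small from where it was at the start of the episode above 0.02 m).
It fails at once if the loaf tin is moved more than 20 mm (distance of loaf_tin from where it was at the start of the episode above 0.02 m).
It fails at once if the mixing bowl is moved more than 20 mm (distance of bowl from where it was at the start of the episode above 0.02 m).
It also fails if it takes over 51 s, if anything falls off the work surface, if the arm or the gripper's body presses on something with over 40 N, if the wrist force passes 120 N, or if a joint passes its speed limit or range.

## Working session

There is one attempt and no reset: what is moved stays moved. The work goes in short steps, Python scripts to look and compute and a shell command to move; the robot and the scene stay as the last step left them, time stands still between calls to the robot, and variables do not carry over. Pictures are saved under pics/ and viewed, and the job is handed in when it is done.

```bash
mkdir -p pics
cat > h.py <<'E'
import numpy as np, cv2
from station import ctrl
def shot(name,fn):
    c=ctrl.calibration(name); im,d=ctrl.get_image(name)
    cv2.imwrite('pics/'+fn+'.png',im[:,:,::-1]); np.savez('pics/'+fn+'.npz',im=im,d=d,T=c['T'],k=[c['fx'],c['fy'],c['cx'],c['cy']],dist=c['dist'])
def load(fn): return np.load('pics/'+fn+'.npz')
def cloud(s):
    fx,fy,cx,cy=s['k']; K=np.array([[fx,0,cx],[0,fy,cy],[0,0,1]])
    H,W=s['d'].shape; u,v=np.meshgrid(np.arange(W),np.arange(H))
    p=cv2.undistortPoints(np.stack([u,v],-1).reshape(-1,1,2).astype(float),K,s['dist']).reshape(H,W,2)
    d=s['d']; P=np.stack([p[...,0]*d,-p[...,1]*d,-d],-1)
    return P@s['T'][:3,:3].T+s['T'][:3,3]
def ray(s,u,v,z):
    fx,fy,cx,cy=s['k']; K=np.array([[fx,0,cx],[0,fy,cy],[0,0,1]])
    p=cv2.undistortPoints(np.array([[[u,v]]],float),K,s['dist']).reshape(2)
    r=s['T'][:3,:3]@np.array([p[0],-p[1],-1]); o=s['T'][:3,3]
    return o+r*(z-o[2])/r[2]
E
python3 - <<'E'
from h import *
np.set_printoptions(precision=4,suppress=True)
for n in ['top','side','wrist']:
    shot(n,n+'0'); print(n,ctrl.calibration(n)['T'])
print(ctrl.get_obs())
E
```

```text
top [[-0.0125  0.9851 -0.1714  0.3943]
 [-0.9999 -0.0136 -0.0053 -0.0557]
 [-0.0075  0.1713  0.9852  1.1206]
 [ 0.      0.      0.      1.    ]]
side [[-0.96    0.2062 -0.1896  0.335 ]
 [-0.2796 -0.7474  0.6026  0.7475]
 [-0.0175  0.6315  0.7752  1.0994]
 [ 0.      0.      0.      1.    ]]
wrist [[ 0.2618 -0.9258 -0.2726  0.0941]
 [ 0.9651  0.2506  0.0757  0.6225]
 [-0.0017 -0.2829  0.9592  0.373 ]
 [ 0.      0.      0.      1.    ]]
{'t': 0.15, 'q': array([ 1.187 ,  0.0532,  1.614 , -0.    ,  1.476 , -0.119 ]), 'dq': array([-0.0004, -0.0002, -0.0036,  0.0012, -0.0021,  0.0006]), 'effort': array([  0.0002, -39.4242, -37.0722,  -0.0001,   0.0047,   0.    ]), 'tool_pos': array([0.1634, 0.6027, 0.2113]), 'tool_rot': array([-0.4147, -3.1137,  0.0025]), 'contact_force': array([-0.0966, -0.2537,  0.5439]), 'wrist_torque': array([-0.0355,  0.0235,  0.0342]), 'opening': 0.08558755971415824}
```

View pics/top0.png

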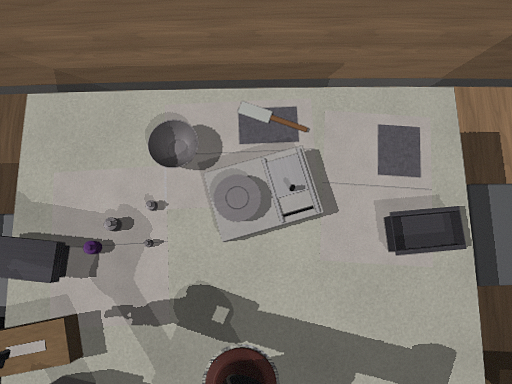

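View pics/side0.png

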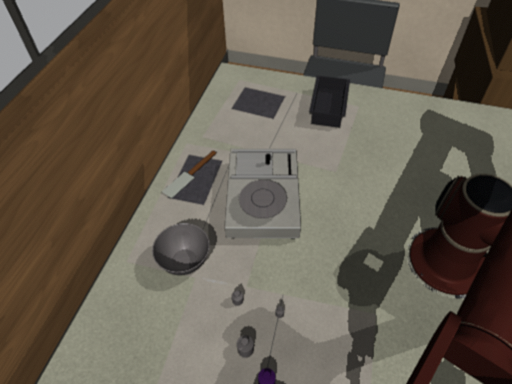

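View pics/wrist0.png

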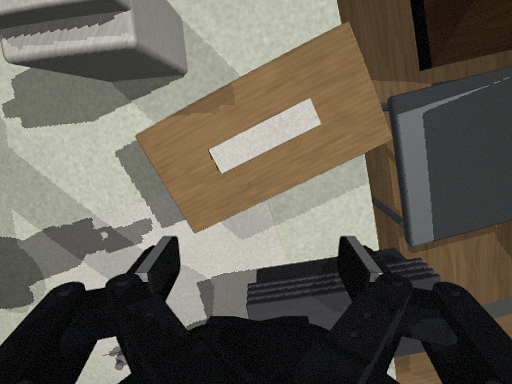

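The top view shows the large weight at about (113,224), the mid at (152,205), the small at (150,242), the purple look-alike at (92,247), the pan at (237,198) and the knob at (292,187). The side view agrees: large at (246,342), purple at (266,376). The wrist camera sees none of these. Next I'll measure.

Run:
```python
from h import *
np.set_printoptions(precision=4,suppress=True)
for n in ['top0','side0']:
    s=load(n); P=cloud(s)
    m=np.isfinite(P).all(-1)&(s['d']>0)
    print(n,'table z',np.median(P[m][(abs(P[m][:,2])<.02)][:,2]))
    def clus(lo,hi,x0,x1,y0,y1):
        k=m&(P[...,2]>lo)&(P[...,2]<hi)&(P[...,0]>x0)&(P[...,0]<x1)&(P[...,1]>y0)&(P[...,1]<y1)
        c,l,st,ce=cv2.connectedComponentsWithStats(k.astype(np.uint8))
        for i in range(1,c):
            if st[i,4]>=6:
                q=P[l==i]; print('  px',ce[i].round(),st[i,4],'min',q.min(0),'max',q.max(0),'mean',q.mean(0))
    print('weights');clus(.012,.075,.1,.7,.2,.6)
    # scale top
    k=m&(P[...,2]>.06)&(P[...,2]<.074)&(P[...,0]>.25)&(P[...,0]<.85)&(P[...,1]>-.3)&(P[...,1]<.25)
    q=P[k][:,:2].astype(np.float32); r=cv2.minAreaRect(q); print('deck',k.sum(),r)
    k=m&(P[...,2]>.095)&(P[...,2]<.125)&(P[...,0]>.25)&(P[...,0]<.85)&(P[...,1]>-.3)&(P[...,1]<.25)
    c,l,st,ce=cv2.connectedComponentsWithStats(k.astype(np.uint8))
    for i in range(1,c):
        q=P[l==i]
        if len(q)>3: print('hi',ce[i],len(q),cv2.minEnclosingCircle(q[:,:2].astype(np.float32)),q.mean(0))
s=load('top0');im=s['im'][130:270,70:350]
cv2.imwrite('pics/t0z.png',cv2.resize(im,None,fx=2.8,fy=2.8,interpolation=cv2.INTER_CUBIC)[:,:,::-1])
```

```text
top0 table z 0.0011410584311155603
weights
  px [165. 161.] 175 min [0.6548 0.2004 0.0121] max [0.6998 0.2724 0.0749] mean [0.6828 0.2369 0.0396]
  px [151. 205.] 94 min [0.5291 0.2659 0.0128] max [0.5587 0.2951 0.0496] mean [0.5434 0.2781 0.0341]
  px [112. 224.] 197 min [0.4643 0.3789 0.0123] max [0.505  0.4214 0.0625] mean [0.4837 0.3955 0.0427]
  px [148. 243.] 58 min [0.4148 0.2761 0.0129] max [0.4366 0.2984 0.0434] mean [0.4248 0.2851 0.0294]
  px [ 62. 261.] 314 min [0.3111 0.533  0.0124] max [0.4309 0.559  0.0749] mean [0.3709 0.5466 0.0472]
  px [ 92. 247.] 184 min [0.3942 0.4408 0.0122] max [0.4318 0.4826 0.0621] mean [0.4122 0.4564 0.0422]
  px [ 71. 333.] 472 min [0.1001 0.487  0.0123] max [0.2095 0.5963 0.075 ] mean [0.1575 0.5048 0.0449]
deck 3983 ((0.6507828235626221, 0.012868493795394897), (0.41413652896881104, 0.4460088908672333), 15.367342948913574)
hi [236.411  197.3377] 1759 ((0.5523198246955872, 0.004651385359466076), 0.07001831382513046) [0.5519 0.0042 0.1081]
hi [291.6429 186.6071] 28 ((0.5813067555427551, -0.15860888361930847), 0.007574103772640228) [ 0.5805 -
[... 221 characters left out ...]
  0.2967 0.05  ] mean [0.5415 0.2854 0.0329]
  px [279. 311.] 84 min [0.4133 0.2786 0.0123] max [0.4364 0.2997 0.0432] mean [0.4241 0.2915 0.0289]
  px [245. 345.] 297 min [0.4636 0.3803 0.013 ] max [0.5056 0.4228 0.0624] mean [0.4824 0.4055 0.0427]
  px [266. 376.] 246 min [0.3919 0.4416 0.0154] max [0.4325 0.4803 0.0618] mean [0.4124 0.4623 0.0469]
deck 3312 ((0.6460098028182983, 0.010389864444732666), (0.41154444217681885, 0.4540676772594452), 13.863064765930176)
hi [267.  156.5] 36 ((0.5799598693847656, -0.15839619934558868), 0.007454038597643375) [ 0.5798 -0.158   0.1094]
hi [262.0485 198.2696] 1443 ((0.549808144569397, 0.0013509048148989677), 0.07270695269107819) [0.5503 0.0049 0.1078]
```

View pics/t0z.png

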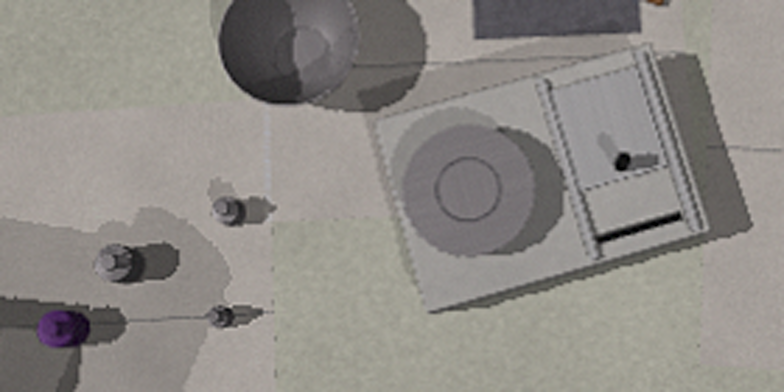

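```bash
cat >> h.py <<'E'
from scipy.spatial.transform import Rotation as Ro
def plan(x,y,z,phi=None):
    o=ctrl.get_obs(); R=Ro.from_rotvec(o['tool_rot']).as_matrix()
    d=R.T@(np.array([x,y,z])-o['tool_pos'])
    ph=np.degrees(np.arctan2(R[1,1],R[0,1]))
    print('t %.2f'%o['t'],'pos',o['tool_pos'].round(4),'phi %.2f'%ph,'zaxis',R[:,2].round(4),'F',o['contact_force'].round(2),'open %.4f'%o['opening'],'q',o['q'].round(2))
    print('total cm (tool axes)',(d*100).round(2),'norm',round(np.linalg.norm(d)*100,2),'turn tool z deg',None if phi is None else round(ph-phi,2))
E
python3 - <<'E'
from h import *
plan(.4847,.401,.2,50)
s=load('top0');P=cloud(s)
# scale yaw: rails/deck edges via own-frame fit
m=(s['d']>0)&(P[...,2]>.062)&(P[...,2]<.09)
c,l,st,ce=cv2.connectedComponentsWithStats(m.astype(np.uint8))
for i in range(1,c):
    if st[i,4]>800:
        q=P[l==i]; print(ce[i],st[i,4],cv2.minAreaRect(q[:,:2].astype(np.float32)),q.mean(0))
E
```

```text
t 0.15 pos [0.1634 0.6027 0.2113] phi 74.83 zaxis [-6.0e-04 -1.5e-03 -1.0e+00] F [-0.1  -0.25  0.54] open 0.0856 q [ 1.19  0.05  1.61 -0.    1.48 -0.12]
total cm (tool axes) [-36.29 -11.06   1.14] norm 37.96 turn tool z deg 24.83
[270.10922587 191.39890421] 5658 ((0.5741164684295654, -0.07303456962108612), (0.22075623273849487, 0.32097962498664856), 15.367341995239258) [ 0.57474939 -0.0961888   0.07304356]
[ 35.99405135 346.19693175] 3194 ((0.12510082125663757, 0.601382315158844), (0.13160628080368042, 0.21581228077411652), 11.49449634552002) [0.12716483 0.58993984 0.08071795]
```

```bash
python3 -m creep '[{"hand":1,"translation":[-5.2,-1.6,0.1],"delta_rot":[0,0,0]},{"hand":1,"translation":[-5.2,-1.6,0.1],"delta_rot":[0,0,0]},{"hand":1,"translation":[-5.2,-1.6,0.1],"delta_rot":[0,0,0]},{"hand":1,"translation":[-5.2,-1.6,0.1],"delta_rot":[0,0,0]},{"hand":1,"translation":[-5.2,-1.6,0.2],"delta_rot":[0,0,0]},{"hand":1,"translation":[-5.2,-1.6,0.2],"delta_rot":[0,0,0]},{"hand":1,"translation":[-5.1,-1.5,0.1],"delta_rot":[0,0,0]}]' 40
python3 -m creep '[{"hand":1,"translation":[0,0,0],"delta_rot":[0,0,8]},{"hand":1,"translation":[0,0,0],"delta_rot":[0,0,8]},{"hand":1,"translation":[0,0,0],"delta_rot":[0,0,9]},{"hand":1,"translation":[0,0,0],"delta_rot":[0,0,0]},{"hand":1,"translation":[0,0,0],"delta_rot":[0,0,0]}]'
python3 - <<'E'
from h import *
plan(.4847,.401,.1,50)
shot('wrist','w1')
E
```

```text
t: 1.02
tool_pos: [0.486, 0.3998, 0.2028]
tool_rot: [-0.415, -3.113, 0.0]
contact_force: [-0.2, 0.6, 0.2]
opening: 0.0856
t: 1.65
tool_pos: [0.4847, 0.401, 0.2031]
tool_rot: [-1.076, -2.952, 0.0]
contact_force: [-0.1, -0.2, -0.7]
opening: 0.0854
t 1.65 pos [0.4847 0.401  0.2031] phi 49.96 zaxis [-3.e-04 -2.e-04 -1.e+00] F [-0.15 -0.16 -0.7 ] open 0.0854 q [ 0.57  0.07  1.61  0.    1.46 -0.3 ]
total cm (tool axes) [-0.    0.   10.31] norm 10.31 turn tool z deg -0.04
```

View pics/w1.png

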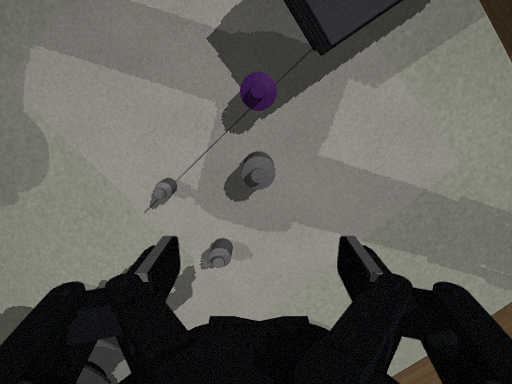

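The large weight is centred at about (257,170), midway between the fingers, which are symmetric about column 258. The purple weight is clear, beyond it at (258,91). I'll check with depth.

```bash
python3 - <<'E'
from h import *
np.set_printoptions(precision=4,suppress=True)
s=load('w1');P=cloud(s)
m=(s['d']>0)&(P[...,2]>.012)&(P[...,2]<.075)
c,l,st,ce=cv2.connectedComponentsWithStats(m.astype(np.uint8))
for i in range(1,c):
    if st[i,4]>100:
        q=P[l==i]; print(ce[i],st[i,4],q.min(0),q.max(0))
        for lo,hi in ((.040,.050),(.056,.07)):
            k=q[(q[:,2]>lo)&(q[:,2]<hi)]
            if len(k)>5: print('   ',cv2.minEnclosingCircle(k[:,:2].astype(np.float32)),k[:,2].mean())
E
python3 -m creep '[{"hand":1,"translation":[0,0,3.5],"delta_rot":[0,0,0]},{"hand":1,"translation":[0,0,3.5],"delta_rot":[0,0,0]},{"hand":1,"translation":[0,0,3.3],"delta_rot":[0,0,0]},{"hand":1,"translation":[0,0,0],"delta_rot":[0,0,0]}]'
```

```text
[305.8857  25.5036] 560 [0.3548 0.5355 0.012 ] [0.428  0.5525 0.0744]
    ((0.39632683992385864, 0.5396697521209717), 0.031867239624261856) 0.060984626623988236
[258.2047  90.6916] 1109 [0.3919 0.4416 0.0312] [0.4327 0.4831 0.0609]
    ((0.41226375102996826, 0.4623929262161255), 0.020906489342451096) 0.0446926157897166
    ((0.4121244251728058, 0.4621991515159607), 0.008942543528974056) 0.0580429961556773
[258.1542 171.1795] 986 [0.4638 0.381  0.0128] [0.5049 0.4222 0.0601]
    ((0.48449429869651794, 0.40131068229675293), 0.02096559852361679) 0.0448912137065442
    ((0.4843018651008606, 0.40139323472976685), 0.009038709104061127) 0.05824579941488938
[164.     189.6805] 313 [0.4134 0.2782 0.0121] [0.4364 0.2992 0.042 ]
    ((0.4254681468009949, 0.28816527128219604), 0.006431128364056349) 0.04075328009496488
[220.1063 253.7055] 489 [0.5276 0.267  0.0122] [0.5578 0.2976 0.0478]
    ((0.5428603887557983, 0.2818927466869354), 0.008207841776311398) 0.04563603945442151
[108.8373 359.8214] 1254 [0.5179 0.0235 0.0534] [0.5917 0.0847 0.0738]
    ((0.5552694201469421, 0.05171652510762215), 0.04392575845122337) 0.06822491592434178
t: 2.2
tool_pos: [0.4826, 0.3997, 0.0966]
tool_rot: [-1.076, -2.947, 0.009]
contact_force: [-0.4, 0.2, 0.1]
opening: 0.0853
```

```bash
python3 -m creep '[{"hand":1,"translation":[0,0,0],"delta_rot":[0,0,0]}]'
python3 - <<'E'
from h import *
plan(.4844,.4013,.0205,50)
E
```

```text
t: 2.33
tool_pos: [0.4856, 0.4016, 0.1018]
tool_rot: [1.078, 2.95, 0.002]
contact_force: [1.2, -0.8, 0.6]
opening: 0.0852
t 2.33 pos [0.4856 0.4016 0.1018] phi 49.86 zaxis [ 0.0016  0.0011 -1.    ] F [ 1.17 -0.75  0.58] open 0.0852 q [ 0.57  0.15  1.7   0.    1.29 -0.3 ]
total cm (tool axes) [ 0.08 -0.11  8.13] norm 8.13 turn tool z deg -0.14
```

```bash
python3 -m creep '[{"hand":1,"translation":[0,0,2],"delta_rot":[0,0,0]},{"hand":1,"translation":[0,0,2],"delta_rot":[0,0,0]},{"hand":1,"translation":[0,0,2],"delta_rot":[0,0,0]},{"hand":1,"translation":[0,0,1.5],"delta_rot":[0,0,0]},{"hand":1,"translation":[0,0,0.5],"delta_rot":[0,0,0]},{"hand":1,"translation":[0,0,0],"delta_rot":[0,0,0]},{"hand":1,"translation":[0,0,0],"delta_rot":[0,0,0]}]'
python3 - <<'E'
from h import *
plan(.4844,.4013,.0205,50)
shot('wrist','w2')
E
```

```text
t: 3.2
tool_pos: [0.4855, 0.4015, 0.0212]
tool_rot: [1.079, 2.95, 0.002]
contact_force: [-1.1, -1.1, 0.7]
opening: 0.0855
t 3.20 pos [0.4855 0.4015 0.0212] phi 49.83 zaxis [ 1.4e-03  9.0e-04 -1.0e+00] F [-1.08 -1.06  0.7 ] open 0.0855 q [ 0.57  0.25  1.73 -0.    1.16 -0.3 ]
total cm (tool axes) [ 0.08 -0.09  0.07] norm 0.14 turn tool z deg -0.17
```

View pics/w2.png

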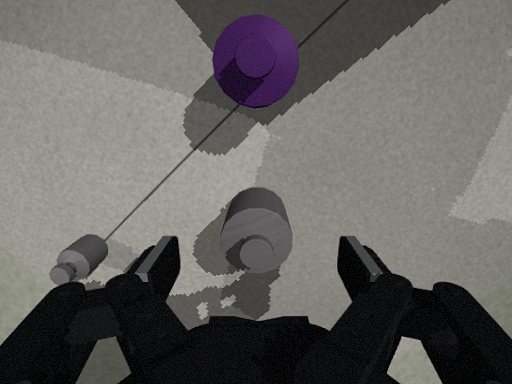

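The weight, at about (256,235), stands centred between the open pads, with the purple one well clear. I'll close on it.

```bash
python3 -m creep '[{"hand":0,"translation":[0,0,0],"delta_rot":[0,0,0]},{"hand":0,"translation":[0,0,0],"delta_rot":[0,0,0]},{"hand":0,"translation":[0,0,0],"delta_rot":[0,0,0]},{"hand":0,"translation":[0,0,0],"delta_rot":[0,0,0]},{"hand":0,"translation":[0,0,0],"delta_rot":[0,0,0]},{"hand":0,"translation":[0,0,0],"delta_rot":[0,0,0]},{"hand":0,"translation":[0,0,0],"delta_rot":[0,0,0]}]' 40
python3 - <<'E'
from h import *
plan(.4844,.4013,.0205,50)
shot('wrist','w3')
E
```

```text
t: 4.12
tool_pos: [0.4848, 0.4009, 0.021]
tool_rot: [-1.079, -2.95, 0.001]
contact_force: [-3.5, -2.5, 5.9]
opening: 0.0388
t 4.12 pos [0.4848 0.4009 0.021 ] phi 49.83 zaxis [-4.e-04 -6.e-04 -1.e+00] F [-3.52 -2.46  5.87] open 0.0388 q [ 0.57  0.25  1.74 -0.    1.16 -0.3 ]
total cm (tool axes) [0.06 0.01 0.05] norm 0.08 turn tool z deg -0.17
```

View pics/w3.png

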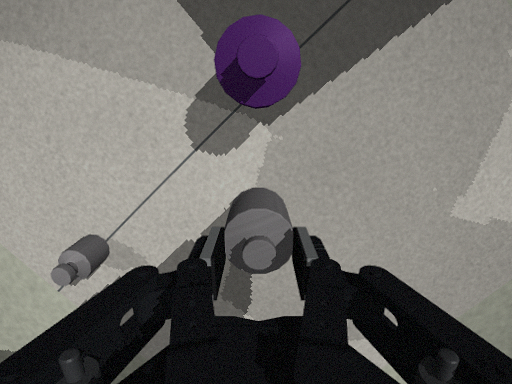

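The pads hold the weight by its body, with the opening at 39 mm. Next: lift.

```bash
python3 -m creep '[{"hand":0,"translation":[0,0,-1],"delta_rot":[0,0,0]},{"hand":0,"translation":[0,0,-3],"delta_rot":[0,0,0]},{"hand":0,"translation":[0,0,-4],"delta_rot":[0,0,0]},{"hand":0,"translation":[0,0,-4],"delta_rot":[0,0,0]},{"hand":0,"translation":[0,0,-4],"delta_rot":[0,0,0]},{"hand":0,"translation":[0,0,-2],"delta_rot":[0,0,0]},{"hand":0,"translation":[0,0,0],"delta_rot":[0,0,0]},{"hand":0,"translation":[0,0,0],"delta_rot":[0,0,0]}]'
python3 - <<'E'
from h import *
plan(.552,.0043,.2,15.4)
shot('wrist','w4')
E
```

```text
t: 5.18
tool_pos: [0.4838, 0.4004, 0.1975]
tool_rot: [-1.078, -2.948, 0.005]
contact_force: [-0.3, -0.5, -5.4]
opening: 0.0386
t 5.17 pos [0.4838 0.4004 0.1975] phi 49.83 zaxis [-0.0035 -0.0022 -1.    ] F [-0.27 -0.51 -5.4 ] open 0.0386 q [ 0.57  0.07  1.62  0.    1.46 -0.3 ]
total cm (tool axes) [-30.76 -25.86  -0.19] norm 40.19 turn tool z deg 34.43
```

View pics/w4.png

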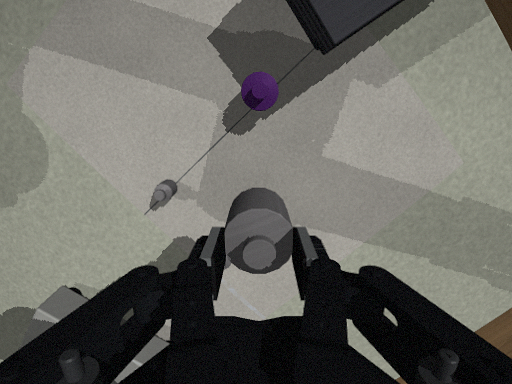

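The weight is held with no slip: it sits in the same place in the image, and the load is about 5 N. I'll carry it above the pan.

```bash
python3 -m creep '[{"hand":0,"translation":[-2,-1.7,0],"delta_rot":[0,0,0]},{"hand":0,"translation":[-3.5,-2.9,0],"delta_rot":[0,0,0]},{"hand":0,"translation":[-4.2,-3.6,0],"delta_rot":[0,0,0]},{"hand":0,"translation":[-4.2,-3.6,0],"delta_rot":[0,0,0]},{"hand":0,"translation":[-4.2,-3.5,0],"delta_rot":[0,0,0]},{"hand":0,"translation":[-4.2,-3.5,0],"delta_rot":[0,0,0]},{"hand":0,"translation":[-3.5,-2.9,0],"delta_rot":[0,0,0]},{"hand":0,"translation":[-3,-2.5,0],"delta_rot":[0,0,0]}]'
python3 -m creep '[{"hand":0,"translation":[-2,-1.7,0],"delta_rot":[0,0,0]},{"hand":0,"translation":[0,0,0],"delta_rot":[0,0,7]},{"hand":0,"translation":[0,0,0],"delta_rot":[0,0,9]},{"hand":0,"translation":[0,0,0],"delta_rot":[0,0,9]},{"hand":0,"translation":[0,0,0],"delta_rot":[0,0,7]},{"hand":0,"translation":[0,0,0],"delta_rot":[0,0,2.4]},{"hand":0,"translation":[0,0,0],"delta_rot":[0,0,0]},{"hand":0,"translation":[0,0,0],"delta_rot":[0,0,0]}]'
python3 - <<'E'
from h import *
plan(.552,.0043,.2,15.4)
shot('wrist','w5');shot('top','t5');shot('side','s5')
plan(.552,.0043,.2,15.4)
E
```

```text
t: 6.22
tool_pos: [0.5479, 0.0286, 0.198]
tool_rot: [-1.079, -2.947, 0.001]
contact_force: [0.9, -0.4, -4.7]
opening: 0.0385
t: 7.22
tool_pos: [0.5526, 0.0045, 0.1991]
tool_rot: [-1.901, -2.499, 0.001]
contact_force: [-0.1, 0.2, -4.4]
opening: 0.0389
t 7.22 pos [0.5526 0.0045 0.1991] phi 15.46 zaxis [-1.9e-03  2.0e-04 -1.0e+00] F [-0.13  0.24 -4.39] open 0.0389 q [-0.13 -0.11  1.79  0.    1.46 -0.4 ]
total cm (tool axes) [-0.01 -0.06 -0.09] norm 0.11 turn tool z deg 0.06
t 7.38 pos [0.553  0.0045 0.2   ] phi 15.45 zaxis [-5.e-04  1.e-04 -1.e+00] F [ 0.76 -0.89 -4.93] open 0.0384 q [-0.13 -0.11  1.79  0.    1.46 -0.4 ]
total cm (tool axes) [ 0.01 -0.1  -0.  ] norm 0.1 turn tool z deg 0.05
```

View pics/w5.png

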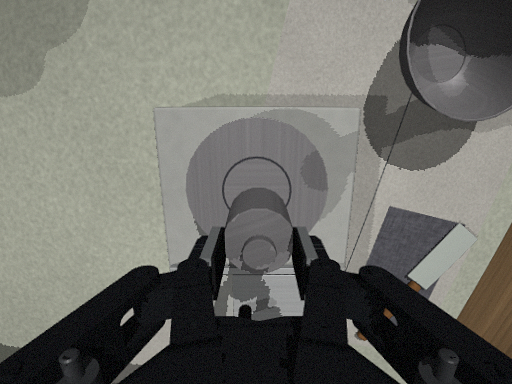

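View pics/s5.png

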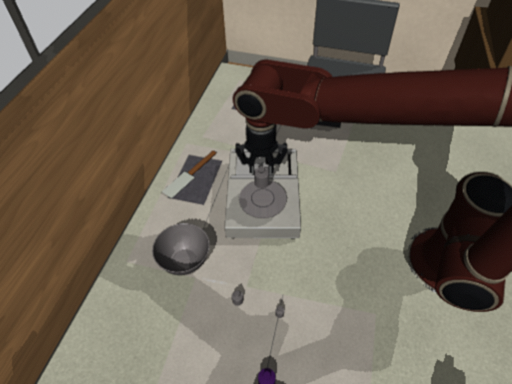

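The wrist view shows the weight at about (258,235) above the pan, with the ring at (257,185) and the pan disc at (257,187). The side view shows it hanging over the pan. I'll refine the pan and weight centres.

Run:
```python
from h import *
np.set_printoptions(precision=4,suppress=True)
from scipy.optimize import least_squares
for n in ['w5','t5','s5','top0','side0']:
    s=load(n);P=cloud(s)
    near=(np.hypot(P[...,0]-.552,P[...,1]-.004)<.085)&(s['d']>0)
    k=near&(P[...,2]>.098)&(P[...,2]<.116)
    q=P[k]; 
    # boundary points: outermost radius per angle
    c=np.array([.552,.0043])
    a=np.arctan2(q[:,1]-c[1],q[:,0]-c[0]); r=np.hypot(q[:,0]-c[0],q[:,1]-c[1])
    b=np.digitize(a,np.linspace(-np.pi,np.pi,73)); B=[]
    for i in range(1,73):
        j=np.where((b==i)&(r<.076))[0]
        if len(j) and r[j].max()>.064: B.append(q[j[r[j].argmax()],:2])
    B=np.array(B); f=least_squares(lambda p:np.hypot(B[:,0]-p[0],B[:,1]-p[1])-p[2],[*c,.07],loss='soft_l1',f_scale=.001)
    # weight body top
    k2=near&(P[...,2]>.19)&(P[...,2]<.26); 
    print(n,len(B),'pan',f.x,'z',np.median(q[:,2]))
s=load('w5');P=cloud(s);o=(.553,.0045)
sub=P[175:285,215:305];z=sub[...,2]
for lo,hi in ((.218,.230),(.232,.245)):
    k=(s['d'][175:285,215:305]>0)&(z>lo)&(z<hi)&(np.hypot(sub[...,0]-o[0],sub[...,1]-o[1])<.024)
    if k.sum()>5: print(lo,k.sum(),cv2.minEnclosingCircle(sub[k][:,:2].astype(np.float32)),np.median(z[k]))
```

```text
w5 54 pan [0.5512 0.0025 0.0696] z 0.1072996994788663
t5 42 pan [0.5532 0.0042 0.0689] z 0.1079870053064712
s5 64 pan [0.5507 0.0024 0.0691] z 0.1077731809118257
top0 72 pan [0.5525 0.0042 0.0689] z 0.10818800170572884
side0 72 pan [0.5511 0.0023 0.0693] z 0.10779164193039326
0.218 3028 ((0.5526580810546875, 0.006050559692084789), 0.023243684321641922) 0.22290564975247795
0.232 1294 ((0.552482545375824, 0.0063805487006902695), 0.023179778829216957) 0.23621175382689077
```

```bash
python3 -m creep '[{"hand":0,"translation":[-0.1,-0.2,1],"delta_rot":[0,0,0]},{"hand":0,"translation":[0,0,1.5],"delta_rot":[0,0,0]},{"hand":0,"translation":[0,0,1.5],"delta_rot":[0,0,0]},{"hand":0,"translation":[0,0,1],"delta_rot":[0,0,0]},{"hand":0,"translation":[0,0,0.8],"delta_rot":[0,0,0]},{"hand":0,"translation":[0,0,0.5],"delta_rot":[0,0,0]},{"hand":0,"translation":[0,0,0],"delta_rot":[0,0,0]},{"hand":0,"translation":[0,0,0],"delta_rot":[0,0,0]}]'
python3 - <<'E'
from h import *
plan(.5515,.003,.12,15.4)
shot('wrist','w6')
E
```

```text
t: 8.38
tool_pos: [0.5519, 0.0029, 0.1379]
tool_rot: [1.903, 2.499, 0.001]
contact_force: [-0.4, -0.5, -4.9]
opening: 0.0384
t 8.38 pos [0.5519 0.0029 0.1379] phi 15.43 zaxis [ 1.1e-03 -1.0e-04 -1.0e+00] F [-0.42 -0.53 -4.88] open 0.0384 q [-0.13 -0.06  1.86  0.    1.35 -0.4 ]
total cm (tool axes) [ 0.02 -0.04  1.79] norm 1.79 turn tool z deg 0.03
```

View pics/w6.png

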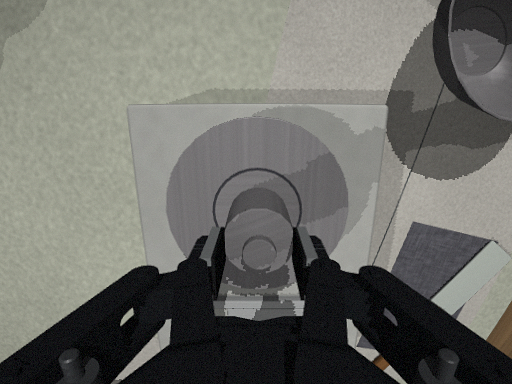

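The weight is centred on the ring's column (257), about 10 mm above the pan. I'll lower it slowly.

```bash
python3 -m creep '[{"hand":0,"translation":[0,0,0.4],"delta_rot":[0,0,0]},{"hand":0,"translation":[0,0,0.4],"delta_rot":[0,0,0]},{"hand":0,"translation":[0,0,0.2],"delta_rot":[0,0,0]},{"hand":0,"translation":[0,0,0.2],"delta_rot":[0,0,0]},{"hand":0,"translation":[0,0,0],"delta_rot":[0,0,0]},{"hand":0,"translation":[0,0,0],"delta_rot":[0,0,0]}]'
python3 -m creep '[{"hand":0,"translation":[0,0,0.2],"delta_rot":[0,0,0]},{"hand":0,"translation":[0,0,0.2],"delta_rot":[0,0,0]},{"hand":0,"translation":[0,0,0],"delta_rot":[0,0,0]},{"hand":0,"translation":[0,0,0],"delta_rot":[0,0,0]}]'
python3 - <<'E'
from h import *
plan(.5515,.003,.12,15.4)
shot('wrist','w7');plan(.5515,.003,.12,15.4)
E
```

```text
t: 9.18
tool_pos: [0.5515, 0.003, 0.1255]
tool_rot: [1.903, 2.5, -0.0]
contact_force: [-1.4, -0.0, -2.5]
opening: 0.0388
t: 9.68
tool_pos: [0.5516, 0.003, 0.1216]
tool_rot: [1.903, 2.499, 0.0]
contact_force: [-1.3, -0.4, -1.5]
opening: 0.0381
t 9.68 pos [0.5516 0.003  0.1216] phi 15.43 zaxis [ 3.e-04 -1.e-04 -1.e+00] F [-1.34 -0.4  -1.5 ] open 0.0381 q [-0.13 -0.05  1.87 -0.    1.32 -0.4 ]
total cm (tool axes) [ 0.01 -0.01  0.16] norm 0.16 turn tool z deg 0.03
t 9.72 pos [0.5516 0.0029 0.1216] phi 15.43 zaxis [ 4.e-04 -1.e-04 -1.e+00] F [-1.51 -0.24 -0.53] open 0.0385 q [-0.13 -0.05  1.87  0.    1.32 -0.4 ]
total cm (tool axes) [ 0.01 -0.01  0.16] norm 0.16 turn tool z deg 0.03
```

View pics/w7.png

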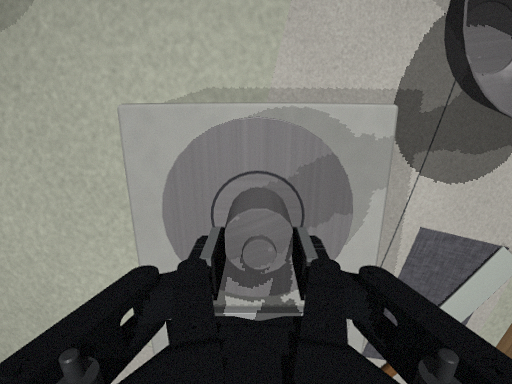

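The pan now carries most of the load. I'll go down a little more, then release.

```bash
python3 -m creep '[{"hand":0,"translation":[0,0,0.15],"delta_rot":[0,0,0]},{"hand":0,"translation":[0,0,0],"delta_rot":[0,0,0]},{"hand":0.6,"translation":[0,0,0],"delta_rot":[0,0,0]},{"hand":0.6,"translation":[0,0,0],"delta_rot":[0,0,0]},{"hand":1,"translation":[0,0,0],"delta_rot":[0,0,0]},{"hand":1,"translation":[0,0,0],"delta_rot":[0,0,0]},{"hand":1,"translation":[0,0,0],"delta_rot":[0,0,0]},{"hand":1,"translation":[0,0,0],"delta_rot":[0,0,0]}]'
python3 - <<'E'
from h import *
plan(.5515,.003,.22,15.4)
shot('wrist','w8')
E
```

```text
t: 10.72
tool_pos: [0.5515, 0.003, 0.1198]
tool_rot: [1.903, 2.499, -0.0]
contact_force: [-0.2, -1.3, -0.6]
opening: 0.0854
t 10.72 pos [0.5515 0.003  0.1198] phi 15.43 zaxis [ 0. -0. -1.] F [-0.2  -1.25 -0.62] open 0.0854 q [-0.13 -0.05  1.87 -0.    1.32 -0.4 ]
total cm (tool axes) [  0.     0.   -10.02] norm 10.02 turn tool z deg 0.03
```

View pics/w8.png

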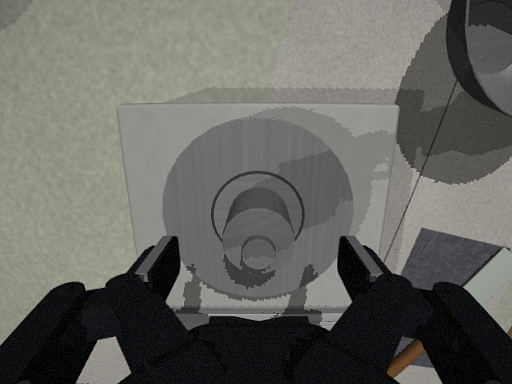

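The weight is released and stands with its foot at about (257,215), inside the ring (257,212). I'll back off upward and check.

```bash
python3 -m creep '[{"hand":1,"translation":[0,0,-1],"delta_rot":[0,0,0]},{"hand":1,"translation":[0,0,-2.5],"delta_rot":[0,0,0]},{"hand":1,"translation":[0,0,-3.5],"delta_rot":[0,0,0]},{"hand":1,"translation":[0,0,-3],"delta_rot":[0,0,0]},{"hand":1,"translation":[0,0,0],"delta_rot":[0,0,0]},{"hand":1,"translation":[0,0,0],"delta_rot":[0,0,0]}]'
python3 - <<'E'
from h import *
np.set_printoptions(precision=4,suppress=True)
from scipy.optimize import least_squares
plan(.5812,-.1585,.2,15.4)
for v in ('wrist','side','top'):
    n=v[0]+'9';shot(v,n);s=load(n);P=cloud(s)
    rr=np.hypot(P[...,0]-.552,P[...,1]-.003)
    near=(rr<.085)&(s['d']>0)
    q=P[near&(P[...,2]>.088)&(P[...,2]<.106)]
    c=np.array([.552,.003]);a=np.arctan2(q[:,1]-c[1],q[:,0]-c[0]); r=np.hypot(q[:,0]-c[0],q[:,1]-c[1])
    b=np.digitize(a,np.linspace(-np.pi,np.pi,73)); B=[]
    for i in range(1,73):
        j=np.where((b==i)&(r<.076))[0]
        if len(j) and r[j].max()>.064: B.append(q[j[r[j].argmax()],:2])
    B=np.array(B); f=least_squares(lambda p:np.hypot(B[:,0]-p[0],B[:,1]-p[1])-p[2],[*c,.07],loss='soft_l1',f_scale=.001)
    print(n,'pan',f.x,np.median(q[:,2]))
    for lo,hi in ((.138,.147),(.152,.165)):
        k=P[(rr<.035)&(s['d']>0)&(P[...,2]>lo)&(P[...,2]<hi)]
        if len(k)>5: print('  weight',len(k),cv2.minEnclosingCircle(k[:,:2].astype(np.float32)),np.median(k[:,2]))
E
```

```text
t: 11.52
tool_pos: [0.5511, 0.003, 0.2193]
tool_rot: [-1.903, -2.499, 0.001]
contact_force: [0.3, 0.1, -0.2]
opening: 0.0856
t 11.53 pos [0.5511 0.003  0.2193] phi 15.43 zaxis [-0.0007  0.0001 -1.    ] F [ 0.31  0.13 -0.17] open 0.0856 q [-0.13 -0.13  1.78  0.    1.49 -0.4 ]
total cm (tool axes) [-16.37  -1.4    1.93] norm 16.54 turn tool z deg 0.03
w9 pan [0.5512 0.0027 0.0694] 0.09894010840599701
  weight 1215 ((0.5511556267738342, 0.0038771366234868765), 0.021095318719744682) 0.1434399679424416
  weight 333 ((0.5512559413909912, 0.0038852018769830465), 0.009016092866659164) 0.15676752290560678
s9 pan [0.551  0.0024 0.0691] 0.09944690301050108
  weight 108 ((0.5508976578712463, 0.005395209416747093), 0.022654904052615166) 0.14346487087573873
  weight 30 ((0.5519157648086548, 0.0036102314479649067), 0.009110823273658752) 0.15731622836014741
t9 pan [0.5523 0.0039 0.0688] 0.09954625773725989
```

View pics/w9.png

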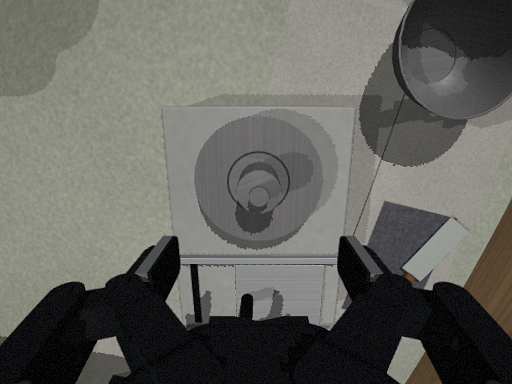

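View pics/s9.png

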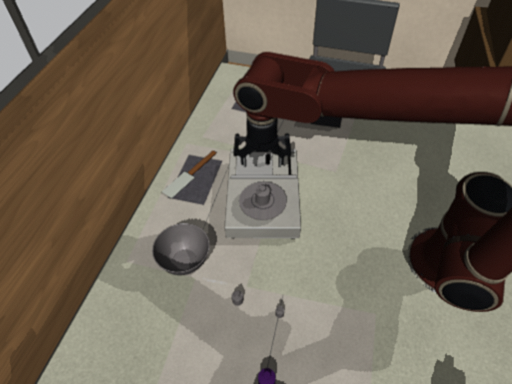

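The weight is upright, within about 1.2 mm of the pan's centre, and the pan has sunk about 8–9 mm. The wrist view shows the knob at (247,305) and the shutter shut. Next I'll move above the knob.

```bash
python3 -m creep '[{"hand":1,"translation":[-2.3,-0.2,0],"delta_rot":[0,0,0]},{"hand":1,"translation":[-4,-0.4,0],"delta_rot":[0,0,0]},{"hand":1,"translation":[-4,-0.4,0],"delta_rot":[0,0,0]},{"hand":1,"translation":[-4,-0.3,0],"delta_rot":[0,0,0]},{"hand":1,"translation":[-2,-0.1,0],"delta_rot":[0,0,0]},{"hand":1,"translation":[0,0,0],"delta_rot":[0,0,0]},{"hand":1,"translation":[0,0,0],"delta_rot":[0,0,0]}]'
python3 - <<'E'
from h import *
np.set_printoptions(precision=4,suppress=True)
plan(.5803,-.158,.2,15.4)
shot('wrist','w10');s=load('w10');P=cloud(s)
k=(s['d']>0)&(P[...,2]>.105)&(P[...,2]<.125)&(np.hypot(P[...,0]-.58,P[...,1]+.158)<.03)
q=P[k];print(len(q),cv2.minEnclosingCircle(q[:,:2].astype(np.float32)),np.median(q[:,2]))
E
```

```text
t: 12.55
tool_pos: [0.5811, -0.1567, 0.2194]
tool_rot: [-1.901, -2.499, -0.0]
contact_force: [-0.1, 0.2, -0.4]
opening: 0.0852
t 12.55 pos [ 0.5811 -0.1567  0.2194] phi 15.48 zaxis [-0.0007  0.0009 -1.    ] F [-0.13  0.21 -0.36] open 0.0852 q [-0.39 -0.01  1.66  0.    1.49 -0.66]
total cm (tool axes) [-0.1  -0.11  1.94] norm 1.95 turn tool z deg 0.08
203 ((0.5807045102119446, -0.1610599011182785), 0.008089751936495304) 0.11496426997146081
```

View pics/w10.png

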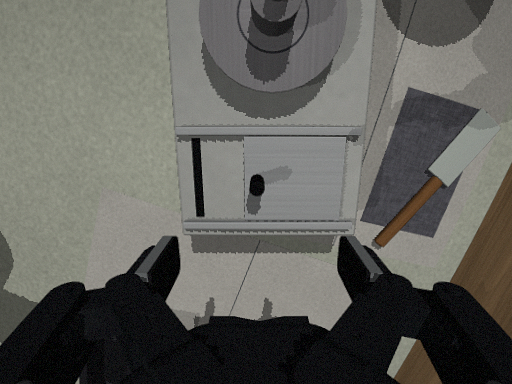

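The knob is at (257,185), midway between the jaws, with the shutter edge at column 243 and the band at column 198. Descend.

```bash
python3 -m creep '[{"hand":1,"translation":[-0.3,-0.1,2],"delta_rot":[0,0,0]},{"hand":1,"translation":[0,0,3],"delta_rot":[0,0,0]},{"hand":1,"translation":[0,0,3],"delta_rot":[0,0,0]},{"hand":1,"translation":[0,0,2.3],"delta_rot":[0,0,0]},{"hand":1,"translation":[0,0,1.4],"delta_rot":[0,0,0]},{"hand":1,"translation":[0,0,0.7],"delta_rot":[0,0,0]},{"hand":1,"translation":[0,0,0],"delta_rot":[0,0,0]},{"hand":1,"translation":[0,0,0],"delta_rot":[0,0,0]}]'
python3 - <<'E'
from h import *
plan(.5807,-.160,.096,15.4)
shot('wrist','w11')
E
```

```text
t: 13.6
tool_pos: [0.5819, -0.1613, 0.097]
tool_rot: [1.902, 2.498, 0.001]
contact_force: [0.2, 0.6, 0.3]
opening: 0.0853
t 13.60 pos [ 0.5819 -0.1613  0.097 ] phi 15.43 zaxis [ 1.9e-03 -8.0e-04 -1.0e+00] F [0.22 0.56 0.27] open 0.0853 q [-0.39  0.1   1.76 -0.    1.28 -0.66]
total cm (tool axes) [ 0.16 -0.09  0.1 ] norm 0.2 turn tool z deg 0.03
```

View pics/w11.png

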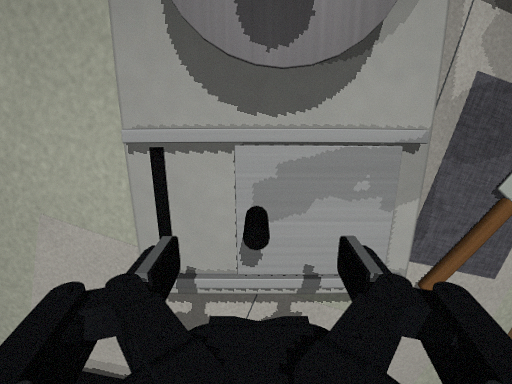

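The knob, at (257,228), is between the pads. Close.

```bash
python3 -m creep '[{"hand":0,"translation":[0,0,0],"delta_rot":[0,0,0]},{"hand":0,"translation":[0,0,0],"delta_rot":[0,0,0]},{"hand":0,"translation":[0,0,0],"delta_rot":[0,0,0]},{"hand":0,"translation":[0,0,0],"delta_rot":[0,0,0]},{"hand":0,"translation":[0,0,0],"delta_rot":[0,0,0]},{"hand":0,"translation":[0,0,0],"delta_rot":[0,0,0]},{"hand":0,"translation":[0,0,0],"delta_rot":[0,0,0]},{"hand":0,"translation":[0,0,0],"delta_rot":[0,0,0]}]' 40
python3 - <<'E'
from h import *
plan(.5807,-.160,.096,15.4)
shot('wrist','w12')
E
```

```text
t: 14.65
tool_pos: [0.5814, -0.1611, 0.096]
tool_rot: [1.903, 2.499, 0.0]
contact_force: [-0.7, 0.4, 2.0]
opening: 0.0001
t 14.65 pos [ 0.5814 -0.1611  0.096 ] phi 15.43 zaxis [ 5.e-04 -2.e-04 -1.e+00] F [-0.67  0.38  1.95] open 0.0001 q [-0.39  0.1   1.76  0.    1.28 -0.66]
total cm (tool axes) [ 0.12 -0.04  0.  ] norm 0.13 turn tool z deg 0.03
```

View pics/w12.png

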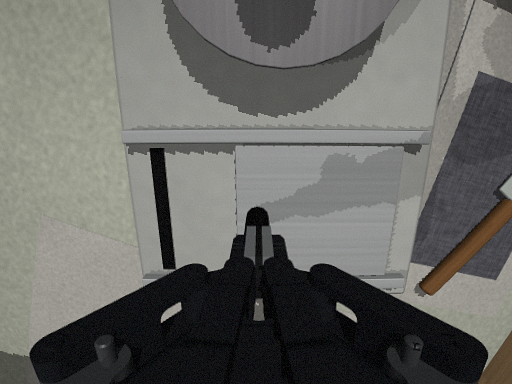

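The fingers closed empty (opening 0). The knob is still in front of the pads at (257,215), on the pan side. I'll measure the offset.

Run:
```python
from h import *
np.set_printoptions(precision=4,suppress=True)
for n in ('w10','w11','w12'):
    s=load(n);P=cloud(s); z=P[...,2]
    k=(s['d']>0)&(z>.085)&(np.hypot(P[...,0]-.58,P[...,1]+.158)<.03)&(z<.135)
    c,l,st,ce=cv2.connectedComponentsWithStats(k.astype(np.uint8))
    for i in range(1,c):
        if st[i,4]>20:
            q=P[l==i];print(n,ce[i],st[i],q.min(0),q.max(0)); 
            for a in np.arange(.085,.13,.006):
                j=q[(q[:,2]>=a)&(q[:,2]<a+.006)]
                if len(j)>3: print('   z%.3f'%a,len(j),'min',j.min(0),'max',j.max(0))
# where finger tips appear
s=load('w12');P=cloud(s)
for v in range(205,330,12): print(v,[P[v,u].round(3).tolist() for u in (248,257,266)])
```

```text
w10 [256.7634 185.9771] [249 176  16  21 262] [ 0.573  -0.1686  0.0856] [ 0.5883 -0.1531  0.1166]
   z0.085 16 min [ 0.5731 -0.1615  0.0856] max [ 0.5865 -0.1533  0.0908]
   z0.091 18 min [ 0.5735 -0.1586  0.0911] max [ 0.5883 -0.1532  0.0969]
   z0.097 16 min [ 0.573  -0.1602  0.0972] max [ 0.5882 -0.1532  0.1021]
   z0.103 20 min [ 0.573  -0.159   0.1031] max [ 0.588  -0.1531  0.1087]
   z0.109 93 min [ 0.573  -0.1686  0.109 ] max [ 0.5883 -0.1532  0.115 ]
   z0.115 99 min [ 0.5733 -0.1677  0.115 ] max [ 0.5874 -0.1533  0.1166]
w11 [256.1396 229.5585] [243 209  27  41 881] [ 0.5726 -0.1675  0.085 ] [ 0.5883 -0.1526  0.1167]
   z0.085 70 min [ 0.5728 -0.162   0.085 ] max [ 0.5883 -0.1528  0.091 ]
   z0.091 74 min [ 0.5728 -0.1627  0.0912] max [ 0.588  -0.1526  0.0969]
   z0.097 83 min [ 0.5727 -0.1614  0.097 ] max [ 0.5874 -0.1526  0.103 ]
   z0.103 95 min [ 0.5727 -0.1609  0.103 ] max [ 0.5883 -0.1528  0.1089]
   z0.109 309 min [ 0.5726 -0.1675  0.109 ] max [ 0.588  -0.1527  0.115 ]
   z0.115 250 min [ 0.573 -0.167  0.115] max [ 0.5874 -0.1531  0.1167]
w12 [257.6965 229.7467] [232 
[... 786 characters left out ...]
.585, -0.155, 0.09]]
229 [[0.573, -0.152, 0.123], [0.578, -0.15, 0.123], [0.582, -0.149, 0.124]]
241 [[0.574, -0.151, 0.138], [0.578, -0.15, 0.138], [0.582, -0.149, 0.138]]
253 [[0.574, -0.15, 0.151], [0.578, -0.149, 0.151], [0.582, -0.149, 0.15]]
265 [[0.574, -0.15, 0.161], [0.579, -0.154, 0.152], [0.581, -0.148, 0.161]]
277 [[0.574, -0.15, 0.17], [0.581, -0.161, 0.152], [0.581, -0.148, 0.17]]
289 [[0.574, -0.149, 0.178], [0.582, -0.166, 0.152], [0.584, -0.158, 0.164]]
301 [[0.576, -0.153, 0.179], [0.616, -0.291, 0.0], [0.585, -0.163, 0.164]]
313 [[0.577, -0.157, 0.18], [0.62, -0.306, 0.001], [0.586, -0.167, 0.166]]
325 [[0.575, -0.151, 0.193], [0.578, -0.15, 0.192], [0.581, -0.149, 0.193]]
```

```bash
python3 - <<'E'
from h import *
np.set_printoptions(precision=4,suppress=True)
tcp={'w2':.0212,'w3':.021,'w7':.1216,'w8':.1198,'w11':.0965,'w12':.096,'w9':.2193}
for n,t in tcp.items():
    s=load(n);P=cloud(s); cam=s['T'][:3,3]
    d=s['d']; k=(d>0)&(d<.26)
    dz=P[...,2]-t
    # rows of finger tip region
    out=[]
    for u in (160,170,205,218,240,248,266,276,300,312,345,360):
        col=[(v,round(float(d[v,u]),3),round(float(dz[v,u]),3)) for v in range(205,300,3) if 0<d[v,u]<.205]
        if col: out.append((u,col[0]))
    print(n,'dcam tip',out)
E
python3 - <<'E'
from h import *
im=load('w12')['im'][190:330,180:340]
cv2.imwrite('pics/w12z.png',cv2.resize(np.clip(im.astype(int)*2,0,255).astype(np.uint8),None,fx=4,fy=4)[:,:,::-1])
shot('side','s12'); im=load('s12')['im'][90:220,190:340]
cv2.imwrite('pics/s12z.png',cv2.resize(im,None,fx=4,fy=4,interpolation=cv2.INTER_CUBIC)[:,:,::-1])
E
```

```text
w2 dcam tip [(160, (205, 0.194, -0.021)), (170, (205, 0.192, -0.02)), (205, (205, 0.194, -0.022)), (218, (205, 0.193, -0.02)), (240, (205, 0.16, 0.011)), (248, (205, 0.154, 0.016)), (266, (205, 0.154, 0.016)), (276, (205, 0.161, 0.009)), (300, (205, 0.192, -0.019)), (312, (205, 0.192, -0.02)), (345, (205, 0.193, -0.02)), (360, (205, 0.193, -0.021))]
w3 dcam tip [(160, (205, 0.192, -0.02)), (170, (205, 0.193, -0.021)), (205, (205, 0.193, -0.02)), (218, (205, 0.193, -0.021)), (240, (205, 0.162, 0.009)), (248, (205, 0.156, 0.015)), (266, (205, 0.153, 0.017)), (276, (205, 0.161, 0.009)), (300, (205, 0.193, -0.021)), (312, (205, 0.192, -0.019)), (345, (205, 0.193, -0.02)), (360, (205, 0.193, -0.021))]
w7 dcam tip [(160, (274, 0.113, 0.063)), (170, (205, 0.193, -0.021)), (205, (205, 0.193, -0.02)), (218, (205, 0.193, -0.02)), (240, (205, 0.161, 0.009)), (248, (205, 0.156, 0.015)), (266, (205, 0.152, 0.018)), (276, (205, 0.16, 0.01)), (300, (205, 0.194, -0.021)), (312, (205, 0.193, -0.021)), (345, (205, 0.192, -0.02)), (360, (268, 0.106, 0.068))]
w8 dcam tip [(160, (241, 0.132, 0.042)), (17
[... 447 characters left out ...]
 0.192, -0.019)), (248, (205, 0.193, -0.02)), (266, (205, 0.191, -0.018)), (276, (205, 0.191, -0.018)), (300, (205, 0.192, -0.02)), (312, (205, 0.193, -0.02)), (345, (205, 0.193, -0.02)), (360, (205, 0.193, -0.02))]
w12 dcam tip [(160, (205, 0.198, -0.025)), (170, (205, 0.198, -0.025)), (205, (205, 0.198, -0.025)), (218, (205, 0.199, -0.026)), (240, (205, 0.192, -0.019)), (248, (205, 0.191, -0.019)), (266, (205, 0.191, -0.019)), (276, (205, 0.191, -0.018)), (300, (205, 0.192, -0.02)), (312, (205, 0.19, -0.018)), (345, (205, 0.192, -0.019)), (360, (205, 0.191, -0.018))]
w9 dcam tip [(160, (241, 0.132, 0.042)), (170, (238, 0.135, 0.039)), (345, (238, 0.135, 0.039)), (360, (244, 0.129, 0.045))]
```

View pics/w12z.png

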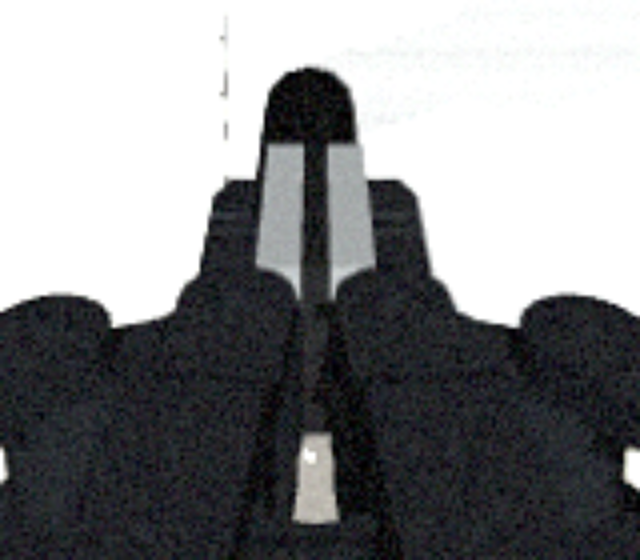

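View pics/s12z.png

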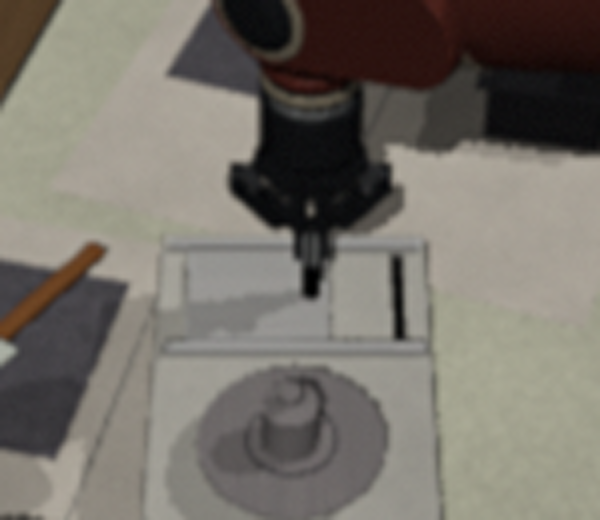

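Run:
```python
from h import *
for n,t,us in (('w3',.021,(212,216,220,298,304)),('w12',.096,(232,240,250,264,272)),('w11',.0965,(160,168,174,345,350))):
    s=load(n);P=cloud(s);d=s['d'];im=s['im']
    for u in us: print(n,u,[(v,round(float(P[v,u,2]-t)*1000),im[v,u].tolist()[0]) for v in range(214,310,6)])
o=ctrl.get_obs();print(o['t'],o['contact_force'],o['opening'],ctrl.calibration('wrist')['T'].round(4))
```

```text
w3 212 [(214, -21, 162), (220, -20, 175), (226, 24, 93), (232, 32, 77), (238, 39, 77), (244, 45, 81), (250, 52, 84), (256, 56, 19), (262, 58, 23), (268, 58, 26), (274, 57, 21), (280, 58, 24), (286, 58, 21), (292, 58, 11), (298, 57, 62), (304, 95, 7)]
w3 216 [(214, 162, 176), (220, -19, 102), (226, 24, 92), (232, 32, 75), (238, 38, 80), (244, 46, 13), (250, 51, 14), (256, 52, 3), (262, 51, 23), (268, 53, 12), (274, 55, 9), (280, 55, 11), (286, 56, 16), (292, 56, 20), (298, 57, 20), (304, -20, 104)]
w3 220 [(214, -20, 177), (220, -20, 100), (226, 23, 95), (232, 32, 8), (238, 36, 8), (244, 39, 18), (250, 40, 3), (256, 41, 16), (262, 41, 0), (268, 43, 4), (274, 43, 8), (280, 44, 2), (286, -20, 93), (292, -21, 95), (298, -19, 101), (304, -21, 98)]
w3 298 [(214, -20, 150), (220, -19, 153), (226, 23, 126), (232, 33, 47), (238, 39, 9), (244, 42, 8), (250, 42, 11), (256, 44, 0), (262, 45, 0), (268, 44, 0), (274, 47, 0), (280, 47, 9), (286, 48, 26), (292, -20, 127), (298, -20, 146), (304, -20, 139)]
w3 304 [(214, -20, 153), (220, -20, 144), (226, 24, 130), (232, 32, 75), (238, 38, 78), (244, 4
[... 2179 characters left out ...]
(214, -21, 141), (220, -19, 137), (226, -19, 143), (232, -20, 139), (238, 39, 6), (244, 43, 10), (250, 44, 9), (256, 46, 4), (262, 47, 0), (268, 46, 0), (274, 48, 7), (280, 48, 0), (286, 50, 0), (292, -27, 119), (298, -98, 84), (304, -97, 141)]
w11 350 [(214, -20, 143), (220, -18, 136), (226, -19, 137), (232, -19, 137), (238, 41, 81), (244, 45, 10), (250, 52, 1), (256, 51, 5), (262, 52, 9), (268, 53, 5), (274, 53, 14), (280, 54, 0), (286, 56, 8), (292, 57, 13), (298, 58, 49), (304, 96, 66)]
14.75 [0.96877714 0.64360313 2.2865606 ] 4.8381175062566036e-05 [[ 0.964  -0.2547 -0.0764  0.5621]
 [ 0.266   0.9247  0.2725 -0.0912]
 [ 0.0012 -0.283   0.9591  0.2577]
 [ 0.      0.      0.      1.    ]]
```

Run:
```python
from h import *
s=load('s12');P=cloud(s)
for v in range(140,168,2): print(v,[(P[v,u]*1000).round().astype(int).tolist() for u in (264,266,268,270)])
```

```text
140 [[586, -145, 193], [586, -169, 169], [581, -173, 167], [569, -150, 192]]
142 [[586, -144, 185], [585, -165, 165], [580, -169, 163], [567, -146, 188]]
144 [[587, -148, 173], [582, -152, 170], [576, -153, 170], [569, -152, 173]]
146 [[586, -147, 165], [581, -151, 163], [575, -152, 164], [569, -152, 165]]
148 [[587, -150, 153], [581, -152, 153], [574, -149, 158], [569, -153, 155]]
150 [[589, -155, 139], [580, -147, 149], [575, -151, 147], [570, -158, 141]]
152 [[588, -152, 133], [581, -148, 139], [575, -153, 135], [571, -159, 131]]
154 [[588, -151, 125], [582, -152, 126], [574, -150, 130], [570, -156, 125]]
156 [[597, -185, 79], [581, -152, 117], [576, -156, 115], [580, -197, 72]]
158 [[596, -181, 75], [583, -157, 103], [577, -160, 102], [576, -183, 78]]
160 [[592, -167, 80], [581, -152, 99], [576, -156, 96], [574, -175, 78]]
162 [[591, -162, 77], [582, -154, 87], [575, -152, 91], [572, -165, 79]]
164 [[587, -148, 83], [582, -154, 78], [575, -153, 81], [570, -157, 78]]
166 [[587, -147, 75], [580, -147, 76], [574, -148, 78], [567, -149, 78]]
```

Both cameras agree that the shut fingertips end at z ≈ 0.118, just above the knob top (0.115). So the tips stand about 21 mm behind the reported TCP, not 8 mm ahead of it. I'll open, go down 26 mm and regrip.

```bash
python3 -m creep '[{"hand":1,"translation":[0,0,0],"delta_rot":[0,0,0]},{"hand":1,"translation":[0,0,0],"delta_rot":[0,0,0]},{"hand":1,"translation":[0,0,0],"delta_rot":[0,0,0]},{"hand":1,"translation":[0,0,0],"delta_rot":[0,0,0]},{"hand":1,"translation":[0,0,0],"delta_rot":[0,0,0]},{"hand":1,"translation":[0,0,0.6],"delta_rot":[0,0,0]},{"hand":1,"translation":[0,0,0.7],"delta_rot":[0,0,0]},{"hand":1,"translation":[0,0,0],"delta_rot":[0,0,0]}]'
python3 -m creep '[{"hand":1,"translation":[0,0,0.6],"delta_rot":[0,0,0]},{"hand":1,"translation":[0,0,0.7],"delta_rot":[0,0,0]},{"hand":1,"translation":[0,0,0],"delta_rot":[0,0,0]},{"hand":1,"translation":[0,0,0],"delta_rot":[0,0,0]}]'
python3 - <<'E'
from h import *
plan(.5807,-.160,.070,15.4)
shot('wrist','w13')
E
```

```text
t: 15.75
tool_pos: [0.5803, -0.1607, 0.0815]
tool_rot: [-1.902, -2.498, 0.001]
contact_force: [-0.1, 0.4, 0.6]
opening: 0.0853
t: 16.25
tool_pos: [0.5812, -0.1611, 0.0698]
tool_rot: [-1.903, -2.499, 0.0]
contact_force: [0.1, -1.1, -0.5]
opening: 0.0852
t 16.25 pos [ 0.5812 -0.1611  0.0698] phi 15.43 zaxis [-0. -0. -1.] F [ 0.07 -1.07 -0.55] open 0.0852 q [-0.39  0.13  1.78 -0.    1.23 -0.66]
total cm (tool axes) [ 0.11 -0.02 -0.02] norm 0.12 turn tool z deg 0.03
```

View pics/w13.png

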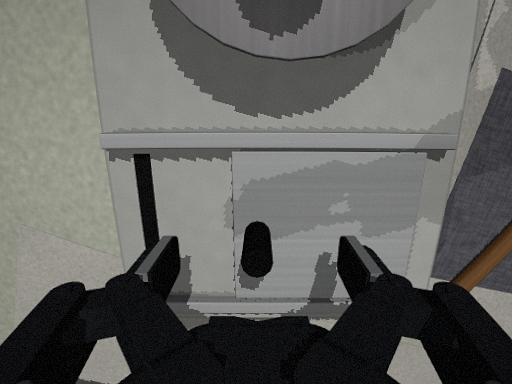

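The TCP is below deck level with no contact, which confirms the offset. The knob, at (257,250), is between the pads. Close.

```bash
python3 -m creep '[{"hand":0,"translation":[0,0,0],"delta_rot":[0,0,0]},{"hand":0,"translation":[0,0,0],"delta_rot":[0,0,0]},{"hand":0,"translation":[0,0,0],"delta_rot":[0,0,0]},{"hand":0,"translation":[0,0,0],"delta_rot":[0,0,0]},{"hand":0,"translation":[0,0,0],"delta_rot":[0,0,0]},{"hand":0,"translation":[0,0,0],"delta_rot":[0,0,0]},{"hand":0,"translation":[0,0,0],"delta_rot":[0,0,0]},{"hand":0,"translation":[0,0,0],"delta_rot":[0,0,0]}]' 40
python3 - <<'E'
from h import *
plan(.5807,-.160,.070,15.4)
shot('wrist','w14')
E
```

```text
t: 17.3
tool_pos: [0.5804, -0.1612, 0.07]
tool_rot: [-1.902, -2.498, 0.002]
contact_force: [-5.3, -0.6, 3.9]
opening: 0.0147
t 17.30 pos [ 0.5804 -0.1612  0.07  ] phi 15.43 zaxis [-2.1e-03 -2.0e-04 -1.0e+00] F [-5.33 -0.58  3.92] open 0.0147 q [-0.39  0.13  1.78 -0.    1.23 -0.66]
total cm (tool axes) [ 0.11  0.07 -0.  ] norm 0.13 turn tool z deg 0.03
```

View pics/w14.png

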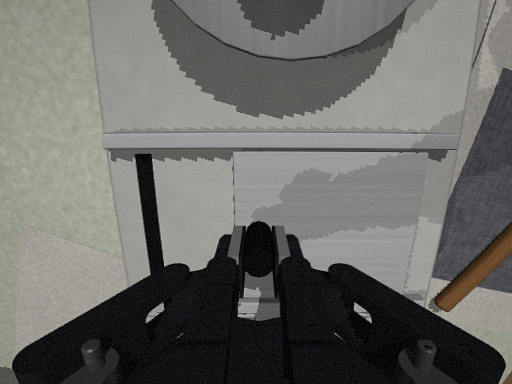

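The knob is gripped (opening 14.7 mm). Now pull 55 mm along the tool's -y, which is the scale's -x.

```bash
python3 -m creep '[{"hand":0,"translation":[0,-0.4,0],"delta_rot":[0,0,0]},{"hand":0,"translation":[0,-0.8,0],"delta_rot":[0,0,0]},{"hand":0,"translation":[0,-0.9,0],"delta_rot":[0,0,0]},{"hand":0,"translation":[0,-0.9,0],"delta_rot":[0,0,0]},{"hand":0,"translation":[0,-0.9,0],"delta_rot":[0,0,0]},{"hand":0,"translation":[0,-0.8,0],"delta_rot":[0,0,0]},{"hand":0,"translation":[0,-0.6,0],"delta_rot":[0,0,0]},{"hand":0,"translation":[0,-0.2,0],"delta_rot":[0,0,0]}]'
python3 -m creep '[{"hand":0,"translation":[0,0,0],"delta_rot":[0,0,0]},{"hand":0,"translation":[0,0,0],"delta_rot":[0,0,0]},{"hand":0,"translation":[0,0,0],"delta_rot":[0,0,0]}]'
python3 - <<'E'
from h import *
plan(.5807-.055*.9642,-.1611-.055*.265,.070,15.4)
for v in ('wrist','top','side'): shot(v,v[0]+'15')
im=load('t15')['im'][140:260,190:340]
cv2.imwrite('pics/t15z.png',cv2.resize(im,None,fx=5,fy=5,interpolation=cv2.INTER_CUBIC)[:,:,::-1])
im=load('s15')['im'][130:250,200:320]
cv2.imwrite('pics/s15z.png',cv2.resize(im,None,fx=5,fy=5,interpolation=cv2.INTER_CUBIC)[:,:,::-1])
E
```

```text
t: 18.35
tool_pos: [0.5281, -0.1757, 0.07]
tool_rot: [1.903, 2.498, 0.002]
contact_force: [5.9, 3.1, -0.4]
opening: 0.0146
t: 18.73
tool_pos: [0.5283, -0.1756, 0.07]
tool_rot: [1.903, 2.499, 0.001]
contact_force: [5.4, 2.6, 0.1]
opening: 0.0146
t 18.73 pos [ 0.5283 -0.1756  0.07  ] phi 15.41 zaxis [ 1.2e-03  3.0e-04 -1.0e+00] F [5.37 2.64 0.11] open 0.0146 q [-0.46  0.02  1.89  0.    1.23 -0.72]
total cm (tool axes) [ 0.01 -0.06  0.  ] norm 0.06 turn tool z deg 0.01
```

View pics/w15.png

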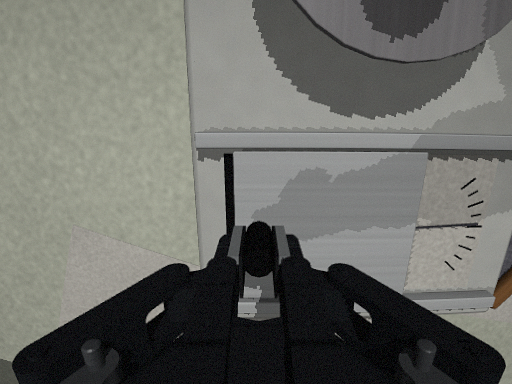

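View pics/s15z.png

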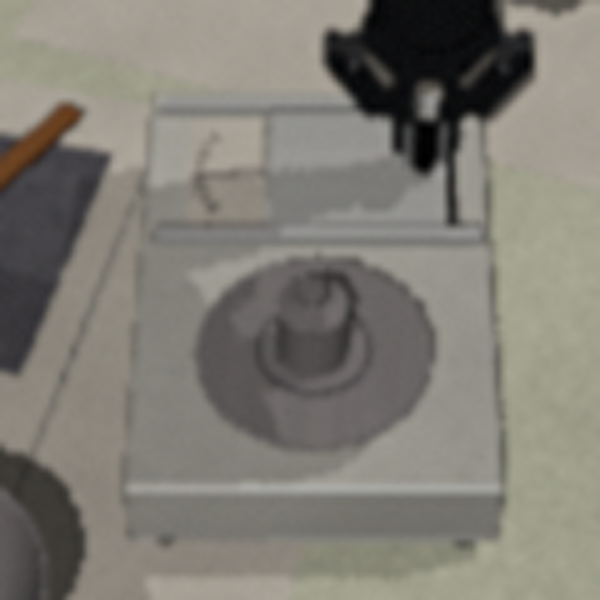

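The shutter's front edge (column 233) is over the band, whose front part (columns 225–233) is still visible, and the dial is uncovered. I'll measure the joint value.

```bash
python3 - <<'E'
from h import *
np.set_printoptions(precision=4,suppress=True)
a=np.radians(15.4);ex=np.array([np.cos(a),np.sin(a)])
for n,rows in (('w14',(175,190,205)),('w15',(165,180,195,210))):
    s=load(n);g=cv2.cvtColor(s['im'],cv2.COLOR_RGB2GRAY).astype(float)
    for v in rows:
        r=g[v]; dk=[u for u in range(120,300) if r[u]<45]
        b0,b1=dk[0]-.5,dk[-1]+.5
        if n=='w15':
            print(n,v,b0,b1,'edge-bandfront mm',1000*(ray(s,b1,v,.077)[:2]-ray(s,b0,v,.070)[:2])@ex)
        else:
            print(n,v,b0,b1,'bandwidth mm',1000*(ray(s,b1,v,.07)[:2]-ray(s,b0,v,.070)[:2])@ex)
            # shutter edge: strongest gradient beyond
            u=220+np.argmax(np.abs(np.diff(r[220:245]))); print('   edge col',u,'edge-bandfront',1000*(ray(s,u+.5,v,.077)[:2]-ray(s,b0,v,.070)[:2])@ex)
E
python3 - <<'E'
from h import *
o=ctrl.get_obs();print(o['t'],o['tool_pos'],o['contact_force'],o['dq'].round(4),o['opening'])
s=load('w15');P=cloud(s)
s=load('s15');P=cloud(s);rr=np.hypot(P[...,0]-.552,P[...,1]-.003)
for lo,hi in ((.088,.106),(.138,.147),(.152,.165)):
    k=P[(rr<.06)&(s['d']>0)&(P[...,2]>lo)&(P[...,2]<hi)]
    print(len(k),cv2.minEnclosingCircle(k[:,:2].astype(np.float32)),np.median(k[:,2]))
E
```

```text
w14 175 137.5 152.5 bandwidth mm 9.495994850500468
   edge col 232 edge-bandfront 59.81778045067768
w14 190 139.5 154.5 bandwidth mm 9.642304254296489
   edge col 233 edge-bandfront 60.09951011599145
w14 205 141.5 155.5 bandwidth mm 9.147037632519952
   edge col 233 edge-bandfront 59.80823152930599
w15 165 223.5 232.5 edge-bandfront mm 6.132342589182993
w15 180 224.5 232.5 edge-bandfront mm 5.6116079195077395
w15 195 224.5 233.5 edge-bandfront mm 6.303184341851058
w15 210 225.5 233.5 edge-bandfront mm 5.772484383619306
18.875 [ 0.52829066 -0.17562504  0.07002127] [ 5.15598713  1.61496193 -0.18254367] [-0.003   0.0007 -0.0006 -0.0009 -0.0013 -0.0013] 0.01478230429174071
794 ((0.5522003769874573, 0.003066263161599636), 0.06007926166057587) 0.09945699009477521
106 ((0.55082106590271, 0.004167215432971716), 0.02121729962527752) 0.1431174115849077
29 ((0.5509282946586609, 0.0038849764969199896), 0.009385915473103523) 0.15682087557479252
```

The edge is 6 mm behind the band's front edge, so the shutter is about 54 mm out (allowed 49–61), still and held with about 5.5 N. The weight remains centred. I'll settle briefly and hand in.

```bash
python3 -m creep '[{"hand":0,"translation":[0,0,0],"delta_rot":[0,0,0]},{"hand":0,"translation":[0,0,0],"delta_rot":[0,0,0]},{"hand":0,"translation":[0,0,0],"delta_rot":[0,0,0]},{"hand":0,"translation":[0,0,0],"delta_rot":[0,0,0]}]'
python3 -c "
from station import ctrl
print(ctrl.finish_job())"
```

```text
t: 19.38
tool_pos: [0.5283, -0.1756, 0.07]
tool_rot: [1.903, 2.499, 0.001]
contact_force: [5.3, 2.4, -0.9]
opening: 0.0146
the job is handed in; nothing more can be done
None
```

I stood the large check weight in the ring on the pan and let go of it. Then I pulled the shutter out onto the black band and handed the job in at 19.4 s, still holding it.

**Last checks**
- **Weight:** upright and released, about 1–2 mm from the pan's centre. The pan had sunk about 8–9 mm.
- **Shutter:** about 54 mm out (49–61 allowed), still, and held with about 5–6 N.
- **Other objects:** I moved nothing near the two smaller weights, the loaf tin, the bowl or the purple look-alike. I did not measure their positions again at the end.

**What failed or disagreed**
- **Missed grasp:** the first close on the knob came up empty. The wrist and side cameras both put the shut fingertips about 21 mm behind the reported TCP, where the description has them 8 mm ahead of it. I opened, went down 26 mm and gripped the knob properly.
- **Shallow hold on the weight:** because of that same offset, the earlier grip on the weight must have been only the top few millimetres of its body. It held without slipping.
- **Camera disagreement:** the views differed by about 2 mm on where the pan's centre is, which is within the stated calibration accuracy.

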